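# Probe a sample carrier's well and lock the depth gauge

### The job

Take the medium-height one of the three blue sample carriers and bring it, lying flat, into the nest of the red depth gauge, well end first, fully home against the back stop. Then lower the gauge's probe gently until it touches the bottom of the carrier's well, and after that swing the red-handled clamp lever fully outward to lock the slide at that height. Do not disturb the other two carriers, the bottle or the beaker.

Things in the scene. Friction and masses are not known exactly. Their poses are not given: they have to be found in the camera images.
- gauge: Depth gauge, fixed to the bench; place and yaw vary; same origin and axes as nest. Steel column 26 x 36 mm, 231 mm tall, centred at x = 105 mm. Nest: a slot on the bare bench between two red fences 20 mm tall, 12 mm thick, from x = -30 to 35 mm, inner faces at y = +29 and -29 mm. Back stop: front face, at x = 35 mm, of the red base plate (20 mm thick, 160 mm wide, to x = 150 mm).
- nest (a point): Point on the bench exactly below the gauge's vertical probe axis. Its x axis points into the nest, from the open mouth (-x, robot side) to the column. A carrier that is home against the back stop has its well centre on this axis.
- slide (a joint): Height slide in m: 0 = top, grows as the probe goes down, limit 0.118. Counterbalanced: it takes about 4 N to move and stays where it is left, lever open or locked. Its grey arm (36 mm wide, 20 mm thick, underside 75 mm above the tip, ending 22 mm in front of the probe axis) carries the probe, knob and lever.
- probe_tip (a point): Lower end of the probe, a vertical steel rod 12 mm in diameter with a rounded end, 75 mm free length; at slide = 0 it is 125 mm above the bench.
- knob_top (a point): Centre of the flat top of the black push knob on the slide (36 mm in diameter, 22 mm tall), exactly above the probe, 135 mm over the tip. Push it down (or grip it) to lower the probe.
- lever (a joint): Clamp lever on the slide, vertical axis, in rad. Starts open at 0 to 0.3 (at 0 it points back to the nest's mouth, turned 20 degrees out to the gauge's -y side); grows as it swings out and away from the probe to its end stop, fully locked, at 1.4 (points to -y, 10 degrees past square). About 1.1 N at the post moves it; it stays where it is left.
- lever_pivot (a point): A point on the lever's axis, 30 mm behind (+x) and 42 mm to the -y side of the probe axis, 95.5 mm above the tip. Its axes turn with the lever: the red post stands at (-70.5, -25.7) mm in them, 75 mm from the axis.
- lever_post (a point): Near the middle of the red upright post at the lever's end (18 mm in diameter, 42 mm tall; its top is 139.5 mm and this point 119.5 mm above the probe tip). To lock, push the post sideways from its side that faces the probe.
- mid_fin (a point): THE ONE TO USE: medium carrier, blue plastic, about 0.3 kg, 160 mm long (x), 50 mm wide (y). This is the centre of its upright grip fin: 50 mm long in x, 14 mm thick in y, from the 14 mm thick tongue up to 60 mm; the point lies 40 mm above the underside, 35 mm from the rear end. The block with the well is the 70 mm at the +x end, 56 mm tall.
- mid_well (a point): Centre of the bottom of the medium carrier's round well (34 mm in diameter, 42 mm deep), 14 mm above the underside, 90 mm ahead (+x) of the fin's centre, 35 mm from the front end.
- short_fin (a point): Same point on the short look-alike carrier (block 40 mm tall, else alike). Leave it.
- tall_fin (a point): Same point on the tall look-alike carrier (block 72 mm tall, else alike). Leave it.
- wash_bottle: White bottle with a red cap, 66 mm in diameter, 170 mm tall, origin under its centre. Leave it.
- beaker: Glass beaker, 80 mm in diameter, 95 mm tall, origin under its centre. Leave it.
Mind the look-alikes: they are no part of the job. Leave any black or turquoise look-alike of the part that bears mid_fin alone.

How it is judged (in metres and radians):
On the way, in this order (a step that is already met when the one before it is completed fails the run):
1. the medium carrier lies flat in the nest, home against the back stop, lever still open (x of mid_well in the frame of nest between -0.006 and 0.004 m and y of mid_well in the frame of nest between -0.008 and 0.008 m and height (world z) of mid_well below 0.018 m and angle between mid_well's own z axis and vertical below 0.06 rad and value of joint lever below 0.6 rad), for 0.2 s.
2. the probe touches the bottom of its well, lever still open (horizontal distance between probe_tip and mid_well below 0.012 m and z of probe_tip in the frame of mid_well below 0.002 m and value of joint lever below 0.6 rad), for 0.2 s.
3. the lever is swung out to lock, the probe still on the bottom (value of joint lever above 1.25 rad and z of probe_tip in the frame of mid_well below 0.002 m), for 0.2 s.
At the end, for the whole second after the job is handed in: The medium carrier lies flat (on the bench, within 0.06 rad) in the nest, within 6 mm of the back stop and 8 mm of the middle; the probe tip is within 2 mm of the well's bottom; the lever is beyond 1.25 rad; the slide is at rest (all of step 3 and x of mid_well in the frame of nest between -0.006 and 0.004 m and y of mid_well in the frame of nest between -0.008 and 0.008 m and height (world z) of mid_well below 0.018 m and angle between mid_well's own z axis and vertical below 0.06 rad and horizontal distance between probe_tip and mid_well below 0.012 m and velocity of joint slide between -0.005 and 0.005 m/s); the robot touches nothing.
It fails at once if the probe is driven hard into the carrier (over 35 N) (contact force between slide and carrier_mid above 35 N).
It fails at once if another carrier is moved by more than 20 mm (distance of any of short_fin, tall_fin from where it was at the start of the episode above 0.02 m).
It fails at once if the bottle or the beaker is moved by more than 20 mm (distance of any of wash_bottle, beaker from where it was at the start of the episode above 0.02 m).
It also fails if it takes over 72 s, if anything falls off the work surface, if the arm or the gripper's body presses on something with over 40 N, if the wrist force passes 120 N, or if a joint passes its speed limit or range.

### The arm

A 6-joint arm with a two-finger parallel gripper is mounted at the origin on the work surface. World frame = base frame: x ahead of the robot, y to its left, z up, the work surface at z = 0. Lengths are in mm, angles in rad, forces in N, time in s.
With the tool pointing down it reaches from about 425 to 1125 mm from the base axis. Payload 14.9 kg.
Tool frame: the origin (TCP) lies at the centre of the arm's flange, where the gripper is bolted on; the fingertips stand 191 mm ahead of it and the grasp point (between the pads) lies 172 mm ahead of it; z points along the fingers, y is the line along which they close (so a half turn about z gives the same grasp; the last joint's range is limited). The gripper opens to 91 mm and grips with 3 to 60 N. Pads are 32 mm wide; open, the fingers measure 118 mm over their backs; the gripper's body (76 mm by 178 mm) begins 60 mm behind the grasp point.
Start: joints at [1.096, 0.379, 1.734, -0, 1.028, -0.033], TCP at [299.306, 632.8, 404.732] pointing down, gripper open.
Joint ranges: [-2.77, 2.77], [-0.74, 2.19], [0, 2.66], [-1.06, 4.2], [0.31, 2.87], [-3.08, 3.08]. Speed limits (rad/s): [1.89, 1.89, 2.39, 3.14, 3.14, 3.14].

### API

Orientations are given as [roll, pitch, yaw] about the fixed x, y, z axes, in that order (R = Rz(yaw) Ry(pitch) Rx(roll)).
In Python, from plant import bot, get_image, camera_params, hand_in gives the robot as it stands.
- The arm moves only by the tool jog_arm, never from a script. Its arguments are lists of equal length, an entry for each row: "slide": the shift along the tool's x, y, z in mm, a list of three; "spin": the turn about the tool's z in rad. A call has exactly 5 rows; each row is the pose to reach, as a shift and turn from the pose commanded when the call began, along the tool's axes at that moment; what a row does not reach only later rows make up. A row lasts 1/10 s, in which the tool goes at most 50 mm and 8.59 degrees, less where a joint would pass 70% of its speed; a pose out of reach is approached as far as the arm can. A call with a gripper value outside its range is refused whole. "jaw" is the opening in per cent of the stroke, from 0 (shut) to 100 (fully open), set as the call begins (left out, the last holds). The fingers move at their own pace and stop on an object; "newtons" is the grip in N (left out, the last holds). Time passes only in rows, so rows that repeat a pose let the fingers close, or fill a call up. It gives the time, the measured TCP pose, the force, the opening and the grip force at its end, in the units of the state.
- bot.get_state(): the state, without advancing time (a new reading comes with each control period).
- get_image(name): name is "scene" or "top"; returns the picture (400x640x3 uint8, blue, green, red); there is no depth.
- camera_params(name): a dict with "mtx" (3x3 intrinsics, pixels), "R" (3x3) and "t" (3): a world point X has camera coordinates R X + t. Camera axes: x right, y down, z forward; pixel columns grow to the right and rows downward; lengths in mm; the calibration is good to about 2 mm. A picture is of the moment at which its call begins. camera_params takes no time and is no camera call.
- hand_in(): hands the job in; it is judged then, once.
The state is a dict: "time": time; "joint_pos": joint angles; "qd": joint speeds; "effort": joint torques, N m; "ee_pos": TCP position; "tcp_rot": TCP orientation; "wrist_force": force on the tool from outside, world axes, zero at the start; "moment": the same for the moment, N m; "finger_gap": opening from 0.0 (shut) to 1.0 (fully open); "grip_force": force on a finger pad.
Only numpy, scipy, OpenCV 4.12 (cv2) and the standard library are available. Lean on these libraries where they do the work, as an engineer would, in place of code of your own. Each camera call takes 0.05 s, during which the arm holds its last target. There are 200 camera calls.

## Working session

There is one attempt and no reset: what is moved stays moved. The work goes in short steps, Python scripts to look and compute and a tool call to move; the robot and the scene stay as the last step left them, time stands still between calls to the robot, and variables do not carry over. Pictures are saved under pics/ and viewed, at most 12 in all, crops included, and the job is handed in when it is done.

Besides the shell and the picture viewer there is one more tool, called after "Request:" as name(argument=value, ...) on one line, values as JSON. jog_arm: Moves the arm, as the interface text tells. Its arguments: {"type":"object","properties":{"slide":{"type":"array"},"spin":{"type":"array"},"jaw":{"type":"number"},"newtons":{"type":"number"}},"required":["slide","spin"]}

```bash
mkdir -p pics; python3 - <<'E'
from plant import bot,get_image,camera_params
import cv2,numpy as np
for n in("scene","top"):
    cv2.imwrite(f"pics/{n}0.png",get_image(n)); p=camera_params(n); print(n,np.round(p["mtx"],1).tolist(),np.round(p["R"],3).tolist(),np.round(p["t"]).tolist())
print(bot.get_state())
E
```

```text
scene [[420.5, 0.0, 315.2], [0.0, 420.5, 198.5], [0.0, 0.0, 1.0]] [[-0.186, 0.983, 0.008], [0.821, 0.16, -0.548], [-0.54, -0.095, -0.836]] [115.0, -352.0, 1844.0]
top [[505.2, 0.0, 313.7], [0.0, 505.2, 195.4], [0.0, 0.0, 1.0]] [[0.003, -1.0, 0.009], [-0.989, -0.004, -0.15], [0.15, -0.008, -0.989]] [-22.0, 547.0, 1624.0]
{'time': 0.1, 'joint_pos': array([ 1.09567703e+00,  3.79382913e-01,  1.73472019e+00, -1.81241601e-05,
        1.02850165e+00, -3.33302788e-02]), 'qd': array([ 0.00047546,  0.00125841, -0.00254682,  0.00123769, -0.00103576,
        0.00144732]), 'effort': array([ 1.07244334e-03, -7.65033031e+01, -4.35293663e+01,  6.53042248e-02,
        3.98346980e-02, -1.52452839e-05]), 'ee_pos': array([299.239855  , 632.63250934, 404.13609869]), 'tcp_rot': array([-3.14058059e+00, -1.82217188e-05,  2.69981298e+00]), 'wrist_force': array([ 0.35633082,  0.68212189, -0.04889223]), 'moment': array([0.04757009, 0.02539158, 0.02428018]), 'grip_force': 0.0, 'finger_gap': 0.9986049310766535}
```

View pics/scene0.png

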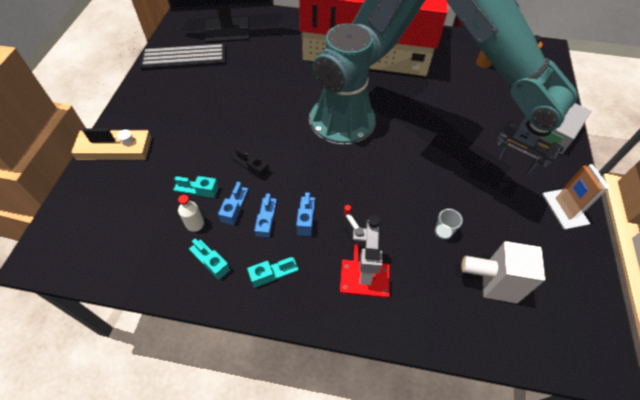

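View pics/top0.png

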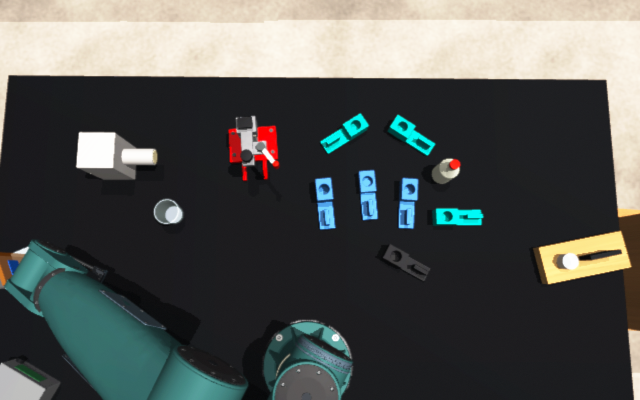

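The scene view shows three blue carriers at (233,202), (265,214) and (306,213). In the top view the same three are at (408,203), (368,195) and (324,203). The gauge is at top (252,145), the beaker at (168,211) and the bottle at (447,172). The turquoise and black parts are decoys. Next I enlarge both views to tell the block heights apart.

```bash
python3 - <<'E'
import cv2,numpy as np
s=cv2.imread("pics/scene0.png");t=cv2.imread("pics/top0.png")
a=cv2.resize(s[172:242,212:328],(696,420)[:2],interpolation=cv2.INTER_CUBIC)
a=cv2.resize(s[175:242,212:328],None,fx=6,fy=6,interpolation=cv2.INTER_CUBIC)[:300*2]
b=cv2.resize(t[165:235,305:425],None,fx=6,fy=6,interpolation=cv2.INTER_CUBIC)
cv2.imwrite("pics/c1.png",a);cv2.imwrite("pics/c2.png",b)
c=np.zeros((600,800,3),np.uint8)
x=cv2.resize(s[198:302,335:399],None,fx=5.7,fy=5.7,interpolation=cv2.INTER_CUBIC);c[:x.shape[0],:x.shape[1]]=x
x=cv2.resize(t[105:190,220:290],None,fx=6,fy=6,interpolation=cv2.INTER_CUBIC);c[:x.shape[0],370:370+x.shape[1]]=x
cv2.imwrite("pics/c3.png",c)
E
```

```text
(no output)
```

View pics/c1.png

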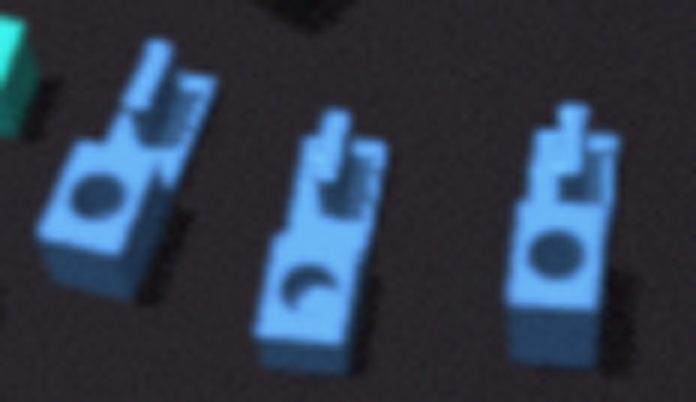

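View pics/c2.png

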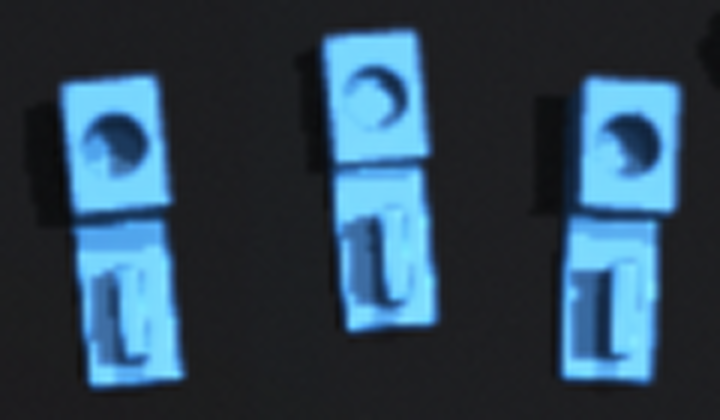

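View pics/c3.png

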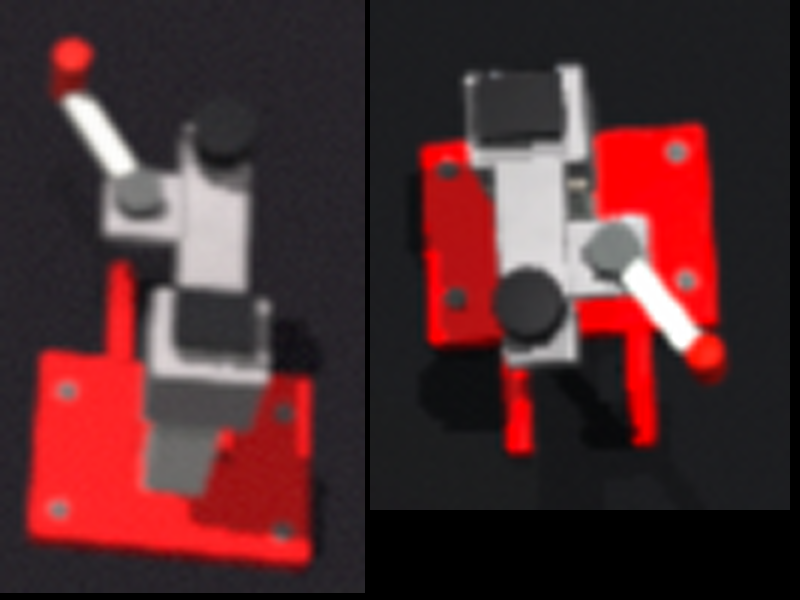

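Block B, scene (265,214), shows its well floor and a low front face, so it is the short one. A, scene (233,202), and C, scene (306,213), are the medium and the tall ones. I'll triangulate the block tops to decide between them, and fit the gauge pose.

```bash
cat > h.py <<'E'
from plant import bot,get_image,camera_params
import cv2,numpy as np
from scipy.optimize import least_squares
P={n:camera_params(n) for n in("scene","top")}
def proj(n,X):
    p=P[n];c=(np.atleast_2d(X)@np.array(p["R"]).T+np.ravel(p["t"]))@np.array(p["mtx"]).T
    return c[:,:2]/c[:,2:]
def pose(q,L):  # q=x,y,yaw
    L=np.atleast_2d(L).astype(float);c,s=np.cos(q[2]),np.sin(q[2])
    return np.c_[q[0]+c*L[:,0]-s*L[:,1],q[1]+s*L[:,0]+c*L[:,1],L[:,2]]
def un(U,sc,off): return (np.atleast_2d(U)+.5)/sc-.5+np.array(off)
E
python3 - <<'E'
from h import *
S=lambda U:un(U,6,(212,175)); T=lambda U:un(U,6,(305,165))
# corners order: (+x,+y),(+x,-y),(-x,-y),(-x,+y), well centre
d={'A':(T([(585,76),(681,82),(674,213),(580,207),(628,148)]),S([(122,255),(40,235),(78,140),(160,152),(97,196)])),
'B':(T([(323,37),(417,30),(430,158),(335,167),(375,97)]),S([(352,343),(256,335),(274,236),(366,243),(308,290)])),
'C':(T([(60,82),(157,75),(172,206),(78,215),(114,145)]),S([(602,306),(507,303),(517,203),(607,203),(556,255)]))}
L=np.array([(35,25),(35,-25),(-35,-25),(-35,25),(0,0)])
for k,(t,s) in d.items():
    f=lambda q:np.r_[(proj("top",pose(q,np.c_[L,np.full(5,q[3])]))-t).ravel(),(proj("scene",pose(q,np.c_[L,np.full(5,q[3])]))-s).ravel()]
    r=least_squares(f,[700,-100,0,50],x_scale=[100,100,.1,50]);print(k,np.round(r.x,3),"rms",np.sqrt(np.mean(r.fun**2)).round(2),"fin",pose(r.x,[-90,0,40]).round(1))
S=lambda U:un(U,5.7,(335,198)); T=lambda U:un(np.array(U,float)-[370,0],6,(220,105))
def G(q):
    x,y,yaw,sl,lv=q
    a=np.deg2rad(0)+lv;post=np.array([30,-42])+np.array([[np.cos(a),-np.sin(a)],[np.sin(a),np.cos(a)]])@[-70.5,-25.7]
    k=(0,0,260-sl);po=(*post,264.5-sl)
    tp=[(150,80,20),(150,-80,20),(35,-80,20),(35,80,20),(-30,35,20),(-30,-35,20),k,po]
    sp=[(150,-80,20),(150,80,20),(35,-80,20),(-30,-35,20),k,po]
    return np.r_[(proj("top",pose(q,tp))-T([(422,148),(705,125),(717,322),(432,342),(519,448),(645,438),(527,297),(704,344)])).ravel(),(proj("scene",pose(q,sp))-S([(28,530),(310,555),(42,350),(120,265),(225,118),(72,46)])).ravel()]
r=least_squares(G,[800,150,0,0,.1],x_scale=[100,100,.1,20,.3],loss='soft_l1');print(np.round(r.x,3));print(G(r.x).reshape(-1,2).round(1).tolist())
E
```

```text
A [ 5.68485e+02 -3.32755e+02 -4.90000e-02  5.60940e+01] rms 0.52 fin [[ 478.6 -328.4   40. ]]
B [ 5.97496e+02 -1.95979e+02  9.90000e-02  3.76950e+01] rms 0.68 fin [[ 507.9 -204.9   40. ]]
C [ 5.65062e+02 -5.14060e+01  1.28000e-01  7.16270e+01] rms 0.57 fin [[475.8 -62.9  40. ]]
[6.35720e+02 1.80057e+02 8.60000e-02 5.07100e+00 2.40000e-01]
[[-0.4, -0.3], [-0.6, -0.1], [-0.2, -0.1], [-0.1, 0.3], [-0.0, 0.5], [-0.2, 0.5], [-0.2, -0.1], [-0.3, 0.4], [-0.1, 0.4], [-1.0, 0.9], [-0.3, 0.3], [-0.0, -0.4], [-0.5, -0.3], [-0.5, 0.1]]
```

A's fitted block height is 56.1 mm, so A at scene (233,202) / top (408,203) is the medium carrier. B fits 37.7 mm (short) and C 71.6 mm (tall). Crops c1 and c2 show this clearly. The gauge is fitted at (635.7, 180.1) with yaw 0.086. Moving now.

Request:
jog_arm(slide=[[-34, -29, 0], [-68, -58, 0], [-102, -87, 0], [-136, -116, 0], [-169, -145, 0]], spin=[-0.08, -0.16, -0.24, -0.32, -0.39], jaw=45, newtons=35)

```text
time: 0.6
ee_pos: [390.4, 427.7, 404.5]
tcp_rot: [-3.141, -0.0, 3.093]
wrist_force: [0.1, 0.2, 1.1]
finger_gap: 0.597
grip_force: 0.0
```

Request:
jog_arm(slide=[[-20, -39, 0], [-40, -78, 0], [-60, -116, 0], [-80, -155, 0], [-100, -193, 0]], spin=[0, 0, 0, 0, 0])

```text
time: 1.1
ee_pos: [480.2, 229.8, 404.6]
tcp_rot: [-3.141, -0.0, 3.09]
wrist_force: [1.7, -0.3, 0.4]
finger_gap: 0.453
grip_force: 0.0
```

Request:
jog_arm(slide=[[-4, -46, 0], [-9, -92, 0], [-13, -138, 0], [-18, -184, 0], [-22, -229, 0]], spin=[0, 0, 0, 0, 0])

```text
time: 1.6
ee_pos: [489.7, -0.2, 404.7]
tcp_rot: [-3.142, 0.0, 3.09]
wrist_force: [0.4, -0.1, 0.1]
finger_gap: 0.453
grip_force: 0.0
```

Request:
jog_arm(slide=[[0, -45, 0], [-1, -90, 0], [-1, -135, 0], [-2, -180, 0], [-2, -225, 0]], spin=[0, 0, 0, 0, 0])

```text
time: 2.1
ee_pos: [479.9, -225.0, 404.7]
tcp_rot: [3.142, -0.0, 3.09]
wrist_force: [0.3, 1.0, -0.6]
finger_gap: 0.456
grip_force: 0.0
```

Request:
jog_arm(slide=[[0, -35, 0], [1, -70, 20], [2, -103, 50], [2, -103, 80], [2, -103, 105]], spin=[0, 0, 0, 0, 0])

```text
time: 2.6
ee_pos: [472.4, -326.6, 297.9]
tcp_rot: [3.141, -0.001, 3.088]
wrist_force: [0.3, -0.5, 0.6]
finger_gap: 0.451
grip_force: 0.0
```

```bash
python3 - <<'E'
from h import *
print(bot.get_state()["ee_pos"])
s=get_image("scene");t=get_image("top")
c=np.zeros((600,800,3),np.uint8)
x=cv2.resize(s[160:240,195:295],None,fx=4,fy=4,interpolation=cv2.INTER_CUBIC);c[:x.shape[0],:x.shape[1]]=x
x=cv2.resize(t[150:300,370:470],None,fx=4,fy=4,interpolation=cv2.INTER_CUBIC);c[:x.shape[0],400:]=x
cv2.imwrite("pics/d1.png",c)
E
```

```text
[ 472.44805652 -326.60899272  297.91796743]
```

View pics/d1.png

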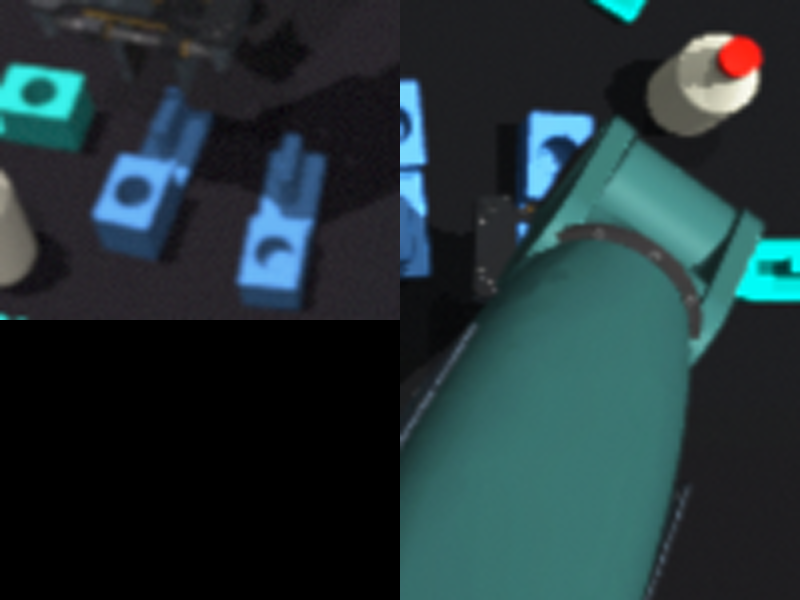

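The scene crop shows the open fingers at (120–190, 60) in the crop, directly above the fin of the medium carrier at (175,110). The top view is mostly hidden by the arm. Alignment looks right, so I descend and grip.

Request:
jog_arm(slide=[[1, 0, 20], [2, 0, 40], [2, 0, 60], [2, 0, 75], [2, 0, 82]], spin=[0, 0, 0, 0, 0])

```text
time: 3.2
ee_pos: [471.2, -325.6, 217.4]
tcp_rot: [3.141, -0.0, 3.09]
wrist_force: [-0.6, 0.3, 0.4]
finger_gap: 0.453
grip_force: 0.0
```

Request:
jog_arm(slide=[[0, 0, 0], [0, 0, 0], [0, 0, 0], [0, 0, 0], [0, 0, 0]], spin=[0, 0, 0, 0, 0], jaw=0, newtons=35)

```text
time: 3.7
ee_pos: [471.4, -326.0, 218.6]
tcp_rot: [-3.141, 0.001, 3.09]
wrist_force: [-0.2, -0.4, 7.3]
finger_gap: 0.155
grip_force: 35.0
```

Request:
jog_arm(slide=[[0, 0, -15], [0, 0, -40], [0, 0, -70], [0, 0, -95], [0, 0, -120]], spin=[0, 0, 0, 0, 0])

```text
time: 4.2
ee_pos: [470.7, -325.5, 339.6]
tcp_rot: [3.142, -0.0, 3.09]
wrist_force: [0.7, -0.5, -4.3]
finger_gap: 0.15
grip_force: 35.0
```

```bash
python3 - <<'E'
from h import *
st=bot.get_state();print(st["ee_pos"],st["tcp_rot"],st["joint_pos"],st["wrist_force"])
s=get_image("scene")
x=cv2.resize(s[120:240,190:310],None,fx=5,fy=5,interpolation=cv2.INTER_CUBIC)
cv2.imwrite("pics/d2.png",x)
E
```

```text
[ 470.74805069 -325.48458342  339.63385222] [ 3.14158640e+00 -1.62401497e-04  3.08987052e+00] [-6.45655735e-01  2.70385985e-01  2.02502659e+00 -1.14439397e-04
  8.46318171e-01 -2.16465407e+00] [ 0.7279606  -0.48363569 -4.33511537]
```

View pics/d2.png

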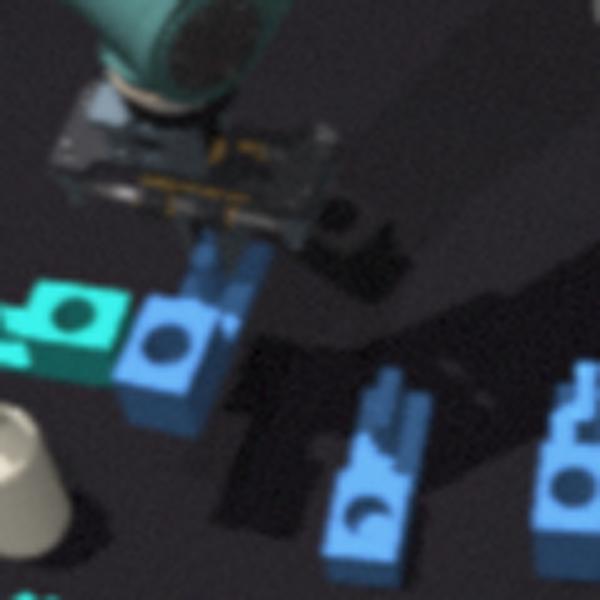

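The medium carrier is held and lifted level; its well is at crop (168,343). I'll fit its pose in the hand.

```bash
python3 - <<'E'
from h import *
L=np.c_[np.array([(35,25),(35,-25),(-35,-25),(-35,25),(0,0)]),np.full(5,177.)]
s=un([(187,386),(116,374),(149,293),(222,304),(168,343)],5,(190,120))
f=lambda q:(proj("scene",pose(q,L))-s).ravel()
r=least_squares(f,[568,-332,-.05],x_scale=[100,100,.1]);print(r.x,f(r.x).round(2));print("fin",pose(r.x,[-90,0,0]), "expected grip-8")
E
```

```text
[ 5.65508260e+02 -3.28243427e+02 -1.86450680e-02] [ 0.1   0.45 -0.01  0.24  0.22 -0.15 -0.41  0.14  0.1  -0.69]
fin [[ 475.52390363 -326.56546781    0.        ]] expected grip-8
```

Request:
jog_arm(slide=[[1, 44, 0], [3, 90, 0], [4, 136, 0], [6, 184, 0], [7, 230, 0]], spin=[0, 0, 0, 0, 0])

```text
time: 4.75
ee_pos: [475.2, -93.8, 337.8]
tcp_rot: [3.141, -0.0, 3.089]
wrist_force: [1.6, -0.0, -3.6]
finger_gap: 0.154
grip_force: 35.0
```

Request:
jog_arm(slide=[[4, 46, 0], [9, 92, 0], [13, 138, 0], [18, 184, 0], [22, 227, 0]], spin=[0, 0, 0, 0, 0])

```text
time: 5.25
ee_pos: [464.9, 134.1, 337.9]
tcp_rot: [-3.142, -0.0, 3.09]
wrist_force: [0.8, -0.3, -3.1]
finger_gap: 0.158
grip_force: 35.0
```

Request:
jog_arm(slide=[[4, 11, 10], [8, 21, 30], [11, 32, 55], [11, 32, 80], [11, 32, 95]], spin=[-0.05, -0.1, -0.138, -0.138, -0.138])

```text
time: 5.75
ee_pos: [455.5, 164.4, 240.9]
tcp_rot: [-3.141, -0.002, -3.054]
wrist_force: [-0.8, -0.2, -2.6]
finger_gap: 0.152
grip_force: 35.0
```

```bash
python3 - <<'E'
from h import *
st=bot.get_state();print(st["ee_pos"],st["tcp_rot"],st["wrist_force"],st["finger_gap"])
s=get_image("scene");t=get_image("top")
c=np.zeros((600,800,3),np.uint8)
x=cv2.resize(s[140:300,315:405],None,fx=3.75,fy=3.75,interpolation=cv2.INTER_CUBIC);c[:x.shape[0],:x.shape[1]]=x
x=cv2.resize(t[100:240,215:305],None,fx=4,fy=4,interpolation=cv2.INTER_CUBIC);c[:x.shape[0],400:400+x.shape[1]]=x
cv2.imwrite("pics/d3.png",c)
E
```

```text
[455.51120871 164.38808702 240.9480685 ] [-3.14107342e+00 -2.31831574e-03 -3.05405294e+00] [-0.7808261  -0.15587635 -2.64396601] 0.15226238734424077
```

View pics/d3.png

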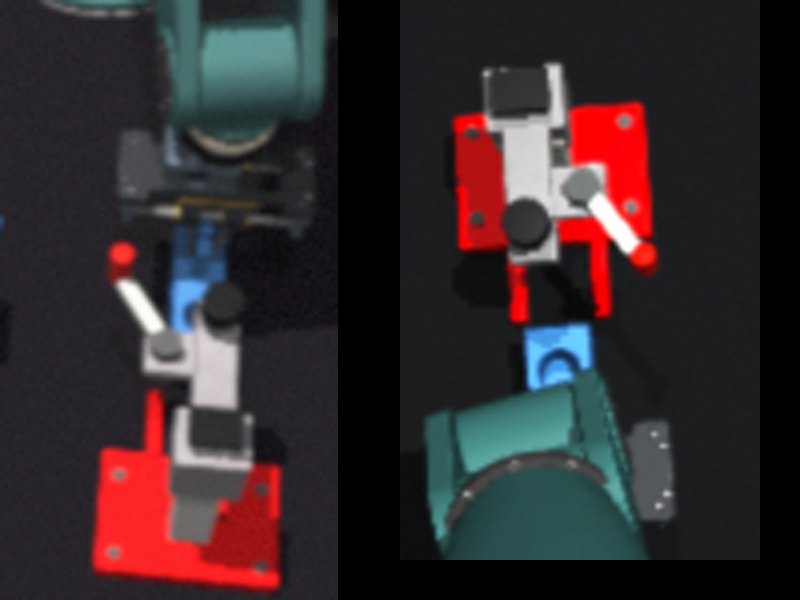

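The carrier is lined up in front of the nest mouth: its block front edge is at top-crop (523–590, 325) and the fence ends are at (519,318) and (603,313). I'll check the lateral offset numerically.

```bash
python3 - <<'E'
from h import *
q=[635.7,180.1,.086]
T=un(np.array([(524,329),(591,323),(519,319),(603,314)],float)-[400,0],4,(215,100))
for u,z in zip(T,(78,78,20,20)):
    r=least_squares(lambda p:(proj("top",pose(q,[p[0],p[1],z]))-u).ravel(),[0,0],x_scale=30);print(z,r.x.round(1))
E
```

```text
78 [-48.5  24.7]
78 [-48.  -29.6]
20 [-28.7  34.9]
20 [-30.2 -35.6]
```

Request:
jog_arm(slide=[[0, 1, 8], [0, 1, 16], [0, 1, 22], [0, 1, 23.5], [0, 1, 23.5]], spin=[0, 0, 0, 0, 0])

```text
time: 6.35
ee_pos: [456.4, 165.6, 219.2]
tcp_rot: [-3.142, -0.0, -3.055]
wrist_force: [0.6, 1.0, -4.1]
finger_gap: 0.147
grip_force: 35.0
```

Request:
jog_arm(slide=[[-8, 0, 0], [-16, 0, 0], [-24, 0, 0], [-32, 0, 0], [-40, 0, 0]], spin=[0, 0, 0, 0, 0])

```text
time: 6.85
ee_pos: [497.1, 169.2, 219.3]
tcp_rot: [3.142, 0.0, -3.055]
wrist_force: [-0.1, 0.4, -4.2]
finger_gap: 0.151
grip_force: 35.0
```

Request:
jog_arm(slide=[[-7, 0, 0], [-14, 0, 0], [-21, 0, 0], [-28, 0, 0], [-34, 0, 0]], spin=[0, 0, 0, 0, 0])

```text
time: 7.35
ee_pos: [530.7, 172.1, 219.2]
tcp_rot: [-3.142, 0.0, -3.055]
wrist_force: [0.0, -0.1, -2.9]
finger_gap: 0.153
grip_force: 35.0
```

Request:
jog_arm(slide=[[-1, 0, 0], [-2, 0, 0], [-3, 0, 0], [-4, 0, 0], [-5, 0, 0]], spin=[0, 0, 0, 0, 0])

```text
time: 7.85
ee_pos: [535.0, 172.5, 219.2]
tcp_rot: [-3.142, -0.0, -3.055]
wrist_force: [0.5, 0.8, -3.7]
finger_gap: 0.154
grip_force: 35.0
```

Request:
jog_arm(slide=[[-1, 0, 0], [-2, 0, 0], [-3, 0, 0], [-4, 0, 0], [-4, 0, 0]], spin=[0, 0, 0, 0, 0])

```text
time: 8.35
ee_pos: [538.1, 172.7, 218.9]
tcp_rot: [-3.141, -0.003, -3.055]
wrist_force: [-11.2, -0.0, 5.4]
finger_gap: 0.153
grip_force: 35.0
```

Request:
jog_arm(slide=[[-0.5, 0, 0], [-1, 0, 0], [-1.5, 0, 0], [-2, 0, 0], [-2, 0, 0]], spin=[0, 0, 0, 0, 0])

```text
time: 8.85
ee_pos: [538.9, 172.8, 218.5]
tcp_rot: [-3.141, -0.007, -3.055]
wrist_force: [-21.7, 0.3, 11.5]
finger_gap: 0.151
grip_force: 35.0
```

Request:
jog_arm(slide=[[0.5, 0, 0], [1, 0, 0.5], [1.5, 0, 1], [1.5, 0, 1], [1.5, 0, 1]], spin=[0, 0, 0, 0, 0])

```text
time: 9.35
ee_pos: [538.4, 172.7, 218.5]
tcp_rot: [-3.141, -0.005, -3.055]
wrist_force: [-16.7, -2.0, 20.2]
finger_gap: 0.147
grip_force: 35.0
```

Request:
jog_arm(slide=[[0, 0, 0], [0, 0, 0], [0, 0, 0], [0, 0, 0], [0, 0, 0]], spin=[0, 0, 0, 0, 0], jaw=35)

```text
time: 9.85
ee_pos: [539.7, 172.9, 218.3]
tcp_rot: [3.142, 0.0, -3.055]
wrist_force: [0.4, 0.1, -0.3]
finger_gap: 0.348
grip_force: 0.0
```

Request:
jog_arm(slide=[[0, 0, -12], [0, 0, -30], [0, 0, -50], [30, 0, -60], [70, 0, -60]], spin=[0, 0, 0, 0, 0])

```text
time: 10.35
ee_pos: [470.6, 167.0, 280.5]
tcp_rot: [3.141, 0.004, -3.056]
wrist_force: [0.6, -0.6, -0.5]
finger_gap: 0.348
grip_force: 0.0
```

Request:
jog_arm(slide=[[0, 0, -40], [0, 0, -85], [0, 0, -130], [0, 0, -170], [0, 0, -170]], spin=[0, 0, 0, 0, 0], jaw=0)

```text
time: 10.85
ee_pos: [470.6, 167.1, 454.4]
tcp_rot: [3.14, 0.009, -3.055]
wrist_force: [0.6, -0.2, -1.0]
finger_gap: 0.002
grip_force: 0.0
```

```bash
python3 - <<'E'
from h import *
s=get_image("scene");t=get_image("top")
c=np.zeros((600,800,3),np.uint8)
x=cv2.resize(s[190:300,325:395],None,fx=5.4,fy=5.4,interpolation=cv2.INTER_CUBIC);c[:x.shape[0],:x.shape[1]]=x
x=cv2.resize(t[105:205,225:285],None,fx=6,fy=6,interpolation=cv2.INTER_CUBIC);c[:x.shape[0],400:400+x.shape[1]]=x
cv2.imwrite("pics/d4.png",c)
E
```

```text
(no output)
```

View pics/d4.png

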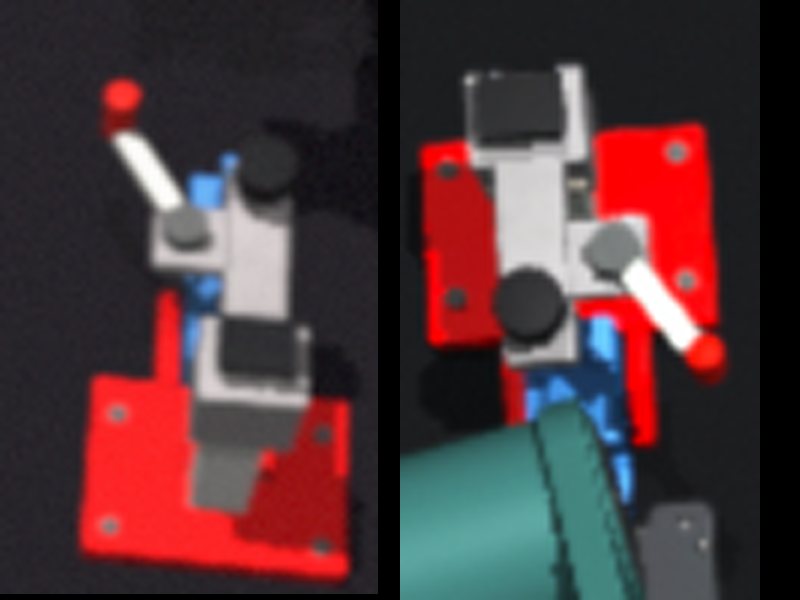

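The scene crop shows the carrier inside the slot, parallel to the fences, with its block under the arm and the lever still open. The TCP stop reading (−22 N at x≈538) says it is home. Next I move the closed fingers over the knob.

Request:
jog_arm(slide=[[0, 0, -30], [-30, 0, -35], [-70, -1, -35], [-110, -1, -35], [-145, -1, -35]], spin=[0, 0, 0, 0, 0])

```text
time: 11.45
ee_pos: [615.8, 178.3, 481.3]
tcp_rot: [-3.141, -0.003, -3.055]
wrist_force: [-1.0, -0.5, -0.3]
finger_gap: 0.009
grip_force: 0.0
```

Request:
jog_arm(slide=[[-15, 0, 0], [-20.5, 0, 5], [-20.5, 0, 20], [-20.5, 0, 30], [-20.5, 0, 36]], spin=[0, 0, 0, 0, 0])

```text
time: 11.95
ee_pos: [633.6, 180.0, 445.3]
tcp_rot: [-3.141, -0.002, -3.055]
wrist_force: [-1.4, 0.9, -1.1]
finger_gap: 0.004
grip_force: 0.0
```

Request:
jog_arm(slide=[[0, 0, 2], [0, 0, 4], [0, 0, 6], [0, 0, 8], [0, 0, 10]], spin=[0, 0, 0, 0, 0])

```text
time: 12.45
ee_pos: [634.8, 180.1, 437.6]
tcp_rot: [3.141, 0.001, -3.055]
wrist_force: [-1.5, 0.0, 4.2]
finger_gap: 0.006
grip_force: 2.0
```

Request:
jog_arm(slide=[[0, 0, 8], [0, 0, 18], [0, 0, 28], [0, 0, 38], [0, 0, 46]], spin=[0, 0, 0, 0, 0])

```text
time: 12.95
ee_pos: [635.0, 180.1, 390.5]
tcp_rot: [3.141, 0.001, -3.055]
wrist_force: [1.9, 0.5, 4.3]
finger_gap: 0.004
grip_force: 2.2
```

Request:
jog_arm(slide=[[0, 0, 8], [0, 0, 16], [0, 0, 24], [0, 0, 32], [0, 0, 38]], spin=[0, 0, 0, 0, 0])

```text
time: 13.45
ee_pos: [634.7, 180.0, 352.4]
tcp_rot: [-3.142, -0.0, -3.055]
wrist_force: [1.4, 0.8, 4.2]
finger_gap: 0.002
grip_force: 2.2
```

Request:
jog_arm(slide=[[0, 0, 2], [0, 0, 4], [0, 0, 6], [0, 0, 8], [0, 0, 9]], spin=[0, 0, 0, 0, 0])

```text
time: 13.95
ee_pos: [634.6, 180.0, 344.0]
tcp_rot: [-3.141, -0.001, -3.055]
wrist_force: [-2.3, -1.4, 4.1]
finger_gap: 0.006
grip_force: 2.0
```

Request:
jog_arm(slide=[[0, 0, 0.4], [0, 0, 0.8], [0, 0, 1.2], [0, 0, 1.6], [0, 0, 2]], spin=[0, 0, 0, 0, 0])

```text
time: 14.45
ee_pos: [634.8, 180.1, 342.2]
tcp_rot: [3.142, -0.0, -3.055]
wrist_force: [-2.9, -1.6, 4.0]
finger_gap: 0.007
grip_force: 2.0
```

Request:
jog_arm(slide=[[0, 0, 0.4], [0, 0, 0.8], [0, 0, 1.2], [0, 0, 1.6], [0, 0, 2]], spin=[0, 0, 0, 0, 0])

```text
time: 14.95
ee_pos: [634.8, 180.1, 340.2]
tcp_rot: [3.142, 0.0, -3.055]
wrist_force: [-3.3, -0.7, 3.9]
finger_gap: 0.002
grip_force: 2.0
```

Request:
jog_arm(slide=[[0, 0, 0.3], [0, 0, 0.6], [0, 0, 0.9], [0, 0, 1.2], [0, 0, 1.5]], spin=[0, 0, 0, 0, 0])

```text
time: 15.45
ee_pos: [634.9, 180.1, 339.4]
tcp_rot: [-3.142, -0.0, -3.055]
wrist_force: [-7.7, -1.5, 15.7]
finger_gap: 0.007
grip_force: 7.9
```

Contact: 15.7 N at the wrist against a steady 4 N of slide drag, with tip height 339.4−191−135 ≈ 13.4 mm, which matches the well bottom at 14 mm. Now I retreat and go behind the lever post.

Request:
jog_arm(slide=[[0, 0, 0], [0, 0, -12], [0, 0, -30], [28, -28, -30], [50, -48, -30]], spin=[0, 0, 0, 0, 0])

```text
time: 15.95
ee_pos: [588.7, 127.4, 370.3]
tcp_rot: [3.142, 0.002, -3.055]
wrist_force: [-0.6, -0.2, -0.4]
finger_gap: 0.004
grip_force: 0.0
```

```bash
python3 - <<'E'
from h import *
st=bot.get_state();print(st["ee_pos"])
s=get_image("scene")
x=cv2.resize(s[170:280,315:405],None,fx=5.4,fy=5.4,interpolation=cv2.INTER_CUBIC)
cv2.imwrite("pics/d5.png",x)
q=[635.7,180.1,.086]
for sl in (100,106,110): print(sl,"knob",proj("scene",pose(q,[0,0,260-sl])).round(1),"post.24",proj("scene",pose(q,[-32.4,-83.7,264.5-sl])).round(1))
E
```

```text
[588.69809493 127.36294125 370.33786445]
100 knob [[369.9 233.1]] post.24 [[344.6 221.3]]
106 knob [[369.7 234. ]] post.24 [[344.5 222.2]]
110 knob [[369.6 234.6]] post.24 [[344.4 222.8]]
```

View pics/d5.png

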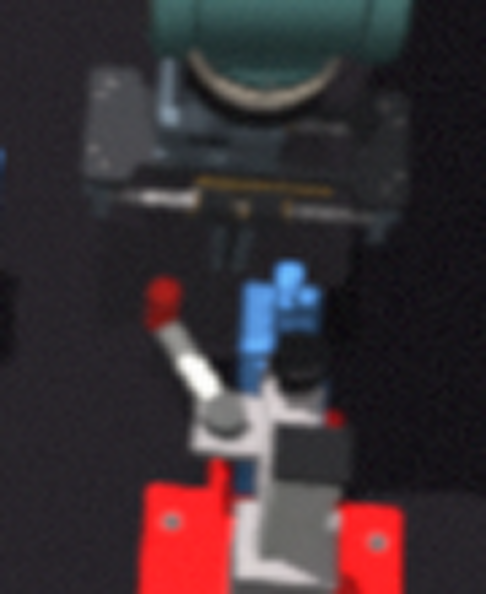

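The scene crop shows the knob down at (300,355), the post at (163,290) with the lever still open, and the fingertips just behind it at (230,250). This matches the prediction for slide ≈106 mm. Lowering beside the post.

Request:
jog_arm(slide=[[0, 0, 12], [0, 0, 25], [0, 0, 38], [0, 0, 48], [0, 0, 52]], spin=[0, 0, 0, 0, 0])

```text
time: 16.5
ee_pos: [589.0, 128.2, 314.8]
tcp_rot: [-3.141, -0.002, -3.055]
wrist_force: [-0.3, 0.1, -0.8]
finger_gap: 0.008
grip_force: 0.0
```

Request:
jog_arm(slide=[[-2, -6, 0], [-5, -14, 0], [-8, -22, 0], [-11, -29, 0], [-14, -35, 0]], spin=[0, 0, 0, 0, 0])

```text
time: 17.0
ee_pos: [606.6, 93.5, 317.1]
tcp_rot: [3.141, 0.001, -3.056]
wrist_force: [0.0, 2.6, -0.2]
finger_gap: 0.003
grip_force: 0.9
```

Request:
jog_arm(slide=[[-7, -9, 0], [-14, -17, 0], [-21, -22, 0], [-28, -27, 0], [-34, -30, 0]], spin=[0, 0, 0, 0, 0])

```text
time: 17.5
ee_pos: [643.2, 66.9, 316.6]
tcp_rot: [-3.142, -0.0, -3.056]
wrist_force: [-1.2, 0.7, -0.3]
finger_gap: 0.007
grip_force: 0.5
```

Request:
jog_arm(slide=[[-4, -1, 0], [-8, -3, 0], [-12, -4, 0], [-15, -5, 0], [-18, -5, 0]], spin=[0, 0, 0, 0, 0])

```text
time: 18.0
ee_pos: [661.1, 64.0, 316.7]
tcp_rot: [3.142, -0.0, -3.055]
wrist_force: [-1.8, 0.6, -0.3]
finger_gap: 0.007
grip_force: 0.7
```

Request:
jog_arm(slide=[[-1, 0, 0], [-2, 0, 0], [-3, 0, 0], [-4, 0, 0], [-4, 0, 0]], spin=[0, 0, 0, 0, 0])

```text
time: 18.5
ee_pos: [663.8, 64.2, 316.3]
tcp_rot: [-3.142, -0.005, -3.055]
wrist_force: [-14.3, -1.2, 7.4]
finger_gap: 0.005
grip_force: 7.2
```

The force rises to 14 N at the end stop, so the lever is fully locked. Retreating and checking.

Request:
jog_arm(slide=[[6, 0, 0], [20, 0, 0], [30, 0, -10], [30, 0, -50], [30, 0, -95]], spin=[0, 0, 0, 0, 0])

```text
time: 19.0
ee_pos: [633.7, 61.5, 412.4]
tcp_rot: [-3.142, -0.002, -3.055]
wrist_force: [0.6, 0.9, 0.5]
finger_gap: 0.004
grip_force: 0.0
```

Request:
jog_arm(slide=[[40, -10, -30], [80, -20, -50], [120, -40, -50], [130, -60, -50], [130, -60, -50]], spin=[0, 0, 0, 0, 0])

```text
time: 19.5
ee_pos: [508.6, -10.7, 462.8]
tcp_rot: [-3.141, 0.002, -3.057]
wrist_force: [0.3, 0.4, -0.5]
finger_gap: 0.004
grip_force: 0.0
```

```bash
python3 - <<'E'
from h import *
s=get_image("scene");t=get_image("top")
c=np.zeros((600,800,3),np.uint8)
x=cv2.resize(s[200:300,325:395],None,fx=5.5,fy=5.5,interpolation=cv2.INTER_CUBIC);c[:x.shape[0],:x.shape[1]]=x
x=cv2.resize(t[105:205,225:290],None,fx=6,fy=6,interpolation=cv2.INTER_CUBIC);c[:x.shape[0],400:400+x.shape[1]]=x
cv2.imwrite("pics/d6.png",c)
q=[635.7,180.1,.086]
def crop(n,p): 
    u=proj(n,pose(q,p)); return ((u-[325,200])*5.5 if n=="scene" else (u-[225,105])*6+[400,0]).round(0)
for n in("scene","top"): print(n,"knob",crop(n,[0,0,149]),"post1.4",crop(n,[43.3,-115.8,153.5]),"post1.2",crop(n,[28.4,-117,153.5]),"fin top rear/front",crop(n,[[-115,0,60],[-65,0,60]]), "rear",crop(n,[-125,0,14]))
E
```

```text
scene knob [[245. 191.]] post1.4 [[ 43. 234.]] post1.2 [[ 43. 211.]] fin top rear/front [[234. 100.]
 [232. 168.]] rear [[227. 122.]]
top knob [[548. 341.]] post1.4 [[765. 241.]] post1.2 [[769. 268.]] fin top rear/front [[581. 584.]
 [575. 493.]] rear [[591. 613.]]
```

View pics/d6.png

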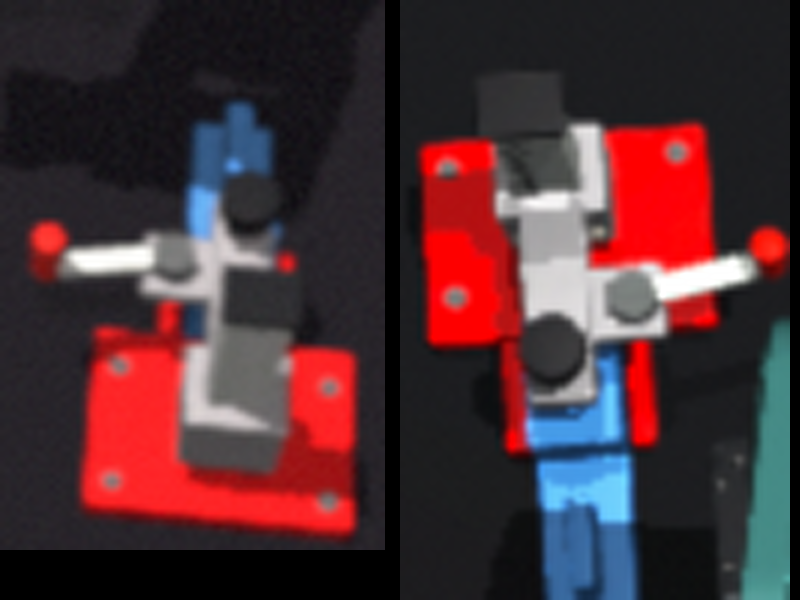

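The top crop shows the lever post at (768,243), against (765,241) predicted for full lock. The knob is at (552,345), as predicted for the probe on the well bottom, and the fin spans (580,497–588), as predicted for home. The robot is clear, so I hand in.

```bash
python3 -c "
from plant import hand_in;print(hand_in())"
```

```text
the job is handed in; nothing more can be done
None
```

The job is handed in: the medium carrier is home in the nest, the probe is on the well bottom, the lever is locked and the arm is clear, by the final force readings and images (no verdict was returned).

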